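# Make the stirrer tray up to three

## Task

Make the dispenser's tray up to exactly three bundles of wooden stirrers; look first, because there may already be one in it. Work the push plate: each full push slides one bundle out into the tray, and when let back all the way out the next one drops down. Do not handle the bundles themselves, and leave everything else on the bench, including a bundle that may lie behind the dispenser, where it is.

Things in the scene. Friction and masses are not known exactly. Their poses are not given: they have to be found in the camera images.
- dispenser: Stainless dispenser, fixed. Origin on the bench under the centre of its upright open-topped magazine (150 mm in x, 44 in y, 104 high). Its tray (floor 4 mm, rim 23 mm high, 144 mm inside in x) runs from y = -26 to -167 mm; a bundle is in the tray when wholly past the magazine's wall, its centre below y = -38 mm. The push slide is on the +y side; pushed along -y it sends the lowest bundle out.
- slide (a joint): Travel of the push slide in m: 0 = out (sprung home), 0.050 = fully in, at its stop. The spring takes 5 to 7 N; 10 to 15 N pushes a bundle out. A push short of 0.045 leaves the bundle caught under the stack; the next one drops once the slide is back below 0.002.
- push_face (a point): Middle of the outer face of the black push plate (84 mm wide in the dispenser's x, from 7 to 79 mm above the bench), 60 mm above the bench; moves with the slide; at rest 102 mm from the dispenser's origin along its +y, fully in 52 mm. Axes as the dispenser's; push along -y.
- tray_middle (a point): Centre of the tray's floor; axes as the dispenser's.
- bundle_1: Banded bundle of flat wooden stirrers, 134 x 38 x 18 mm, long axis x, origin under its centre; at the start number 1 from the bottom of the stack in the magazine (they come out in this order).
- bundle_2: Banded bundle of flat wooden stirrers, 134 x 38 x 18 mm, long axis x, origin under its centre; at the start number 2 from the bottom of the stack in the magazine (they come out in this order).
- bundle_3: Banded bundle of flat wooden stirrers, 134 x 38 x 18 mm, long axis x, origin under its centre; at the start number 3 from the bottom of the stack in the magazine (they come out in this order).
- bundle_4: Banded bundle of flat wooden stirrers, 134 x 38 x 18 mm, long axis x, origin under its centre; at the start number 4 from the bottom of the stack in the magazine (they come out in this order).
- bundle_5: Banded bundle of flat wooden stirrers, 134 x 38 x 18 mm, long axis x, origin under its centre; at the start number 5 from the bottom of the stack in the magazine (they come out in this order).
- bundle_6: Banded bundle of flat wooden stirrers, 134 x 38 x 18 mm, long axis x, origin under its centre; at the start number 6 from the bottom of the stack in the magazine (they come out in this order).
- bundle_0: A seventh such bundle, 134 x 38 x 18 mm, long axis x, origin under its centre; at the start it lies either in the tray (and counts as one of the three) or on the bench beyond the dispenser (then it stays there and does not count).
- cup_stack: Short stack of black cups upside down, 63 mm across, 61 mm high, origin under its centre; bystander.
- sugar_jar: Jar with green cap, 41 mm across, 103 mm high, origin under its centre; bystander.
- mill: Small grey and white mill, 44 mm across, 90 mm high, origin under its centre; bystander.
- teaspoon: Teaspoon, 140 mm long, lying along its x; bystander.
- dessert_tub: Foil-lidded tub, 72 mm across, 71 mm high, origin under its centre; bystander.

How it is judged (in metres and radians):
At the end, for the whole second after the job is handed in: Exactly three bundles lie flat in the tray, wholly past the magazine's wall (centres 38 to 155 mm from its centre, within 20 mm sideways); the rest are in the magazine (within 12 mm), the one on the bench, if any, still there; the slide is out (under 4 mm), all at rest ((((x of bundle_0 in the frame of dispenser between -0.02 and 0.02 m and y of bundle_0 in the frame of dispenser between -0.155 and -0.038 m and z of bundle_0 in the frame of dispenser below 0.012 m and angle between bundle_0's own z axis and vertical below 0.2 rad) and (x of bundle_1 in the frame of dispenser between -0.02 and 0.02 m and y of bundle_1 in the frame of dispenser between -0.155 and -0.038 m and z of bundle_1 in the frame of dispenser below 0.012 m and angle between bundle_1's own z axis and vertical below 0.2 rad) and (x of bundle_2 in the frame of dispenser between -0.02 and 0.02 m and y of bundle_2 in the frame of dispenser between -0.155 and -0.038 m and z of bundle_2 in the frame of dispenser below 0.012 m and angle between bundle_2's own z axis and vertical below 0.2 rad) and (x of bundle_3 in the frame of dispenser between -0.012 and 0.012 m and y of bundle_3 in the frame of dispenser between -0.012 and 0.012 m) and (x of bundle_4 in the frame of dispenser between -0.012 and 0.012 m and y of bundle_4 in the frame of dispenser between -0.012 and 0.012 m) and (x of bundle_5 in the frame of dispenser between -0.012 and 0.012 m and y of bundle_5 in the frame of dispenser between -0.012 and 0.012 m) and (x of bundle_6 in the frame of dispenser between -0.012 and 0.012 m and y of bundle_6 in the frame of dispenser between -0.012 and 0.012 m)) or ((x of bundle_1 in the frame of dispenser between -0.02 and 0.02 m and y of bundle_1 in the frame of dispenser between -0.155 and -0.038 m and z of bundle_1 in the frame of dispenser below 0.012 m and angle between bundle_1's own z axis and vertical below 0.2 rad) and (x of bundle_2 in the frame of dispenser between -0.02 and 0.02 m and y of bundle_2 in the frame of dispenser between -0.155 and -0.038 m and z of bundle_2 in the frame of dispenser below 0.012 m and angle between bundle_2's own z axis and vertical below 0.2 rad) and (x of bundle_3 in the frame of dispenser between -0.02 and 0.02 m and y of bundle_3 in the frame of dispenser between -0.155 and -0.038 m and z of bundle_3 in the frame of dispenser below 0.012 m and angle between bundle_3's own z axis and vertical below 0.2 rad) and (x of bundle_4 in the frame of dispenser between -0.012 and 0.012 m and y of bundle_4 in the frame of dispenser between -0.012 and 0.012 m) and (x of bundle_5 in the frame of dispenser between -0.012 and 0.012 m and y of bundle_5 in the frame of dispenser between -0.012 and 0.012 m) and (x of bundle_6 in the frame of dispenser between -0.012 and 0.012 m and y of bundle_6 in the frame of dispenser between -0.012 and 0.012 m) and horizontal distance between bundle_0 and tray_middle above 0.15 m)) and value of joint slide below 0.004 m and linear speed of each of bundle_0, bundle_1, bundle_2, bundle_3, bundle_4, bundle_5, bundle_6 below 0.02 m/s); the robot touches nothing.
It fails at once if a bundle is touched with the fingers (contact force between the fingers and bundle_0 above 0.5 N or contact force between the fingers and bundle_1 above 0.5 N or contact force between the fingers and bundle_2 above 0.5 N or contact force between the fingers and bundle_3 above 0.5 N or contact force between the fingers and bundle_4 above 0.5 N or contact force between the fingers and bundle_5 above 0.5 N or contact force between the fingers and bundle_6 above 0.5 N).
It fails at once if a bystander is shifted by more than 20 mm (distance of any of cup_stack, sugar_jar, mill, teaspoon, dessert_tub from where it was at the start of the episode above 0.02 m).
It fails at once if the bundle lying on the bench is shifted by more than 20 mm (horizontal distance between bundle_0 and tray_middle above 0.13 m and distance of bundle_0 from where it was at the start of the episode above 0.02 m).
It also fails if it takes over 42 s, if anything falls off the work surface, if the arm or the gripper's body presses on something with over 40 N, if the wrist force passes 120 N, or if a joint passes its speed limit or range.

## Robot

A 6-joint arm with a two-finger parallel gripper is mounted at the origin on a cart in front of the work surface, level with it; the furniture and walls round the work are solid. World frame = base frame: x ahead of the robot, y to its left, z up, the work surface at z = 0. Lengths are in m, angles in degrees, forces in N, time in s.
With the tool pointing down it reaches from about 0.3 to 0.75 m from the base axis. Payload 8.5 kg.
Tool frame: the origin (TCP) lies on the centre line of the jaws, within the pads' length; the fingertips stand ahead of it and the grasp point (between the pads) lies 3 mm ahead of it (bot.nose_length is the z of the fingertips in the tool frame, in m); z points along the fingers, y is the line along which they close (so a half turn about z gives the same grasp; the last joint's range is limited). The gripper opens to 88 mm and grips with 3 to 60 N. Pads are 18 mm wide; open, the fingers measure 123 mm over their backs; the gripper's body (75 mm by 187 mm) begins 45 mm behind the grasp point.
Start: joints at [51.778, 21.807, 74.336, -0, 83.858, -12.336], TCP at [0.24, 0.495, 0.261] pointing down, gripper open.
Joint ranges: [-178.18, 178.18], [-50.72, 133.34], [12.68, 142.11], [-81.47, 261.47], [9.98, 163.14], [-165.26, 165.26]. Speed limits (degrees/s): [136.94, 136.94, 180, 180, 180, 180].

## Interface

Orientations are given as a 3x3 rotation matrix whose columns are the frame's x, y, z axes.
In Python, from bench import bot gives the robot as it stands.
- The arm moves only by the tool servo_tool, never from a script. Its argument "series" is text: rows parted by semicolons, each of 5 numbers parted by spaces: the shift along the tool's x, y, z scaled (see below), then the turn about the tool's z scaled (see below), then the closure, from 0 (fully open) to 1 (shut). In form: x y z spin grip; .... A call has 1 to 10 rows; each row is the pose to reach, as a shift and turn from the pose commanded when the call began, along the tool's axes at that moment, turning the shorter way round; what a row does not reach only later rows make up. The controller multiplies each number of a shift by 0.1 m and each number of a turn by pi rad. A row lasts 1/12 s, in which the tool goes at most 41.7 mm and 7.16 degrees, less where a joint would pass 70% of its speed; a pose out of reach is approached as far as the arm can. A call with a number of a shift or a turn outside -1 to 1 is refused whole. A call with a gripper value outside its range is refused whole. The fingers move at their own pace and stop on an object; the grip force is fixed at half the most. Time passes only in rows, so rows that repeat a pose let the fingers close. It gives the time, the measured TCP pose, the force, the opening and the grip force at its end, in the units of the state.
- bot.observe(): the state, without advancing time (a new reading comes with each control period).
- bot.get_image(name): name is "scene" or "top" or "wrist"; returns a dict with "frame" (420x560x3 uint8, blue, green, red), "intrinsics" (3x3 intrinsics, pixels), "extrinsics" (4x4, takes a point from camera to world coordinates). Camera axes: x right, y down, z forward; pixel columns grow to the right and rows downward; lengths in m; the calibration is good to about 2 mm. A picture is of the moment at which its call begins. There is no depth.
- bot.hand_in(): hands the job in; it is judged then, once.
The state is a dict: "time": time; "qpos": joint angles; "dq": joint speeds; "joint_torque": joint torques, N m; "eef_pos": TCP position; "tcp_rot": TCP orientation; "force": force on the tool from outside, world axes, zero at the start; "ft_torque": the same for the moment, N m; "finger_gap": finger opening in m; "finger_force": force on a finger pad.
Only numpy, scipy, OpenCV 4.12 (cv2) and the standard library are available. Lean on these libraries where they do the work, as an engineer would, in place of code of your own. Each camera call takes 0.05 s, during which the arm holds its last target. There are 200 camera calls.

## Working session

There is one attempt and no reset: what is moved stays moved. The work goes in short steps, Python scripts to look and compute and a tool call to move; the robot and the scene stay as the last step left them, time stands still between calls to the robot, and variables do not carry over. Pictures are saved under pics/ and viewed, at most 10 in all, crops included, and the job is handed in when it is done.

Besides the shell and the picture viewer there is one more tool, called after ">>>" in YAML: its name, and indented under it one key for each argument. servo_tool: Moves the arm, as the interface text tells. Shifts and turns lie within -1 to 1; 1 stands for 0.1 m of shift or pi rad of turn. Its arguments: {"type":"object","properties":{"series":{"type":"string"}},"required":["series"]}

```bash
mkdir -p pics
python3 - <<'E'
from bench import bot
import cv2,numpy as np
for n in("scene","top"):
    d=bot.get_image(n); cv2.imwrite(f"pics/{n}0.png",d["frame"]); np.savez(n+"0.npz",**d)
    print(n,d["intrinsics"].round(1).tolist(),d["extrinsics"].round(3).tolist())
s=bot.observe();print(s["time"],s["eef_pos"],np.round(s["tcp_rot"],3).tolist(),s["force"],bot.nose_length,s["finger_gap"])
E
```

```text
scene [[505.7, 0.0, 273.8], [0.0, 505.7, 207.8], [0.0, 0.0, 1.0]] [[0.684, -0.482, 0.548, -0.02], [-0.73, -0.44, 0.524, -0.829], [-0.011, -0.758, -0.652, 0.69], [0.0, 0.0, 0.0, 1.0]]
top [[487.0, 0.0, 281.7], [0.0, 487.0, 206.9], [0.0, 0.0, 1.0]] [[0.018, -0.998, 0.059, 0.451], [-0.999, -0.02, -0.025, -0.325], [0.027, -0.059, -0.998, 0.914], [0.0, 0.0, 0.0, 1.0]]
0.1 [0.23998806 0.49464632 0.26022306] [[-0.9, 0.437, -0.001], [0.437, 0.9, -0.001], [0.0, -0.001, -1.0]] [-0.0522202  -0.1958785   0.48446681] 0.022 0.08805599312922169
```

View pics/scene0.png

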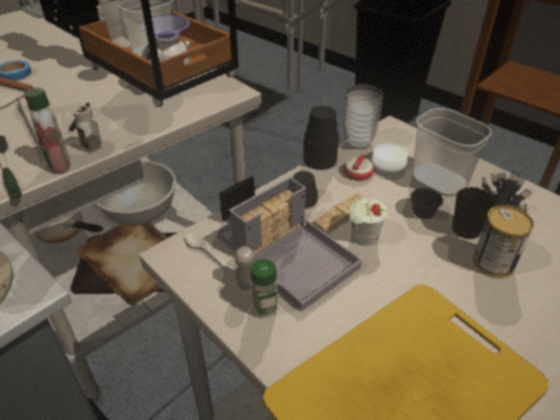

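View pics/top0.png

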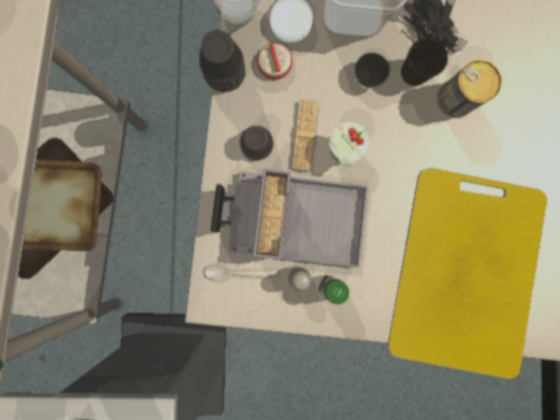

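The tray is empty. Bundle_0 lies on the bench beside the dispenser at top (305,135), so three pushes are needed. The push plate is the black bar at top (217,208), and the tray corners are near (368,185) and (360,268).

```bash
cat > h.py <<'E'
import numpy as np
def ray(d,uv,z):
    K,T=d["intrinsics"],d["extrinsics"]
    r=T[:3,:3]@np.linalg.solve(K,[uv[0],uv[1],1.]); o=T[:3,3]
    return o+r*(z-o[2])/r[2]
E
python3 - <<'E'
import numpy as np,cv2
from h import ray
d=np.load("top0.npz");f=d["frame"]
g=f.max(2)
m=np.zeros(g.shape,np.uint8); m[175:245,205:236]=(g[175:245,205:236]<45)*255
n,l,st,c=cv2.connectedComponentsWithStats(m); i=1+st[1:,4].argmax(); print(st[i],c[i])
ys,xs=np.where(l==i)
for r in(ys.min()+3,int(c[i][1]),ys.max()-3): print(r,xs[ys==r].min(),xs[ys==r].max(),ray(d,(xs[ys==r].min(),r),.079).round(4))
print("centre",ray(d,c[i],.079).round(4))
for uv,z in(((368,185),.023),((360,268),.023),((285,178),.023)):print(uv,ray(d,uv,z).round(4))
cv2.imwrite("pics/c0.png",cv2.resize(f[160:300,195:385],None,fx=4,fy=4,interpolation=cv2.INTER_CUBIC))
E
```

```text
[221 197   2   5   7] [221.42857143 198.85714286]
200 221 221 [ 0.5106 -0.242   0.079 ]
198 221 222 [ 0.514 -0.242  0.079]
198 221 222 [ 0.514 -0.242  0.079]
centre [ 0.5126 -0.2427  0.079 ]
(368, 185) [ 0.5478 -0.5063  0.023 ]
(360, 268) [ 0.3952 -0.4928  0.023 ]
(285, 178) [ 0.5575 -0.3528  0.023 ]
```

View pics/c0.png

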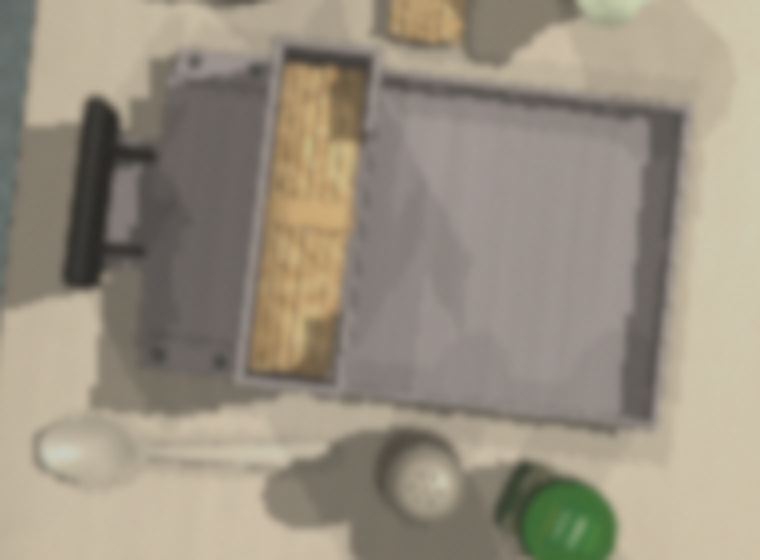

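The crop shows the magazine mouth corners at (280,45), (380,48), (340,387) and (238,380), the outer tray corners at (686,105) and (655,425), and the plate's outer edge from (88,98) to (66,283). The spoon and mill lie on the low-x side.

Run:
```python
import numpy as np
from h import ray
d=np.load("top0.npz")
P=lambda x,y,z:ray(d,(194.6+x/4,159.6+y/4),z)
m=[P(x,y,.104) for x,y in((280,45),(380,48),(340,387),(238,380))]
t=[P(x,y,.023) for x,y in((686,105),(655,425))]
p=[P(x,y,.079) for x,y in((88,98),(66,283))]
o=np.mean(m,0); tc=np.mean(t,0); pc=np.mean(p,0)
print(o.round(4),tc.round(4),pc.round(4))
ex=[(m[0]-m[3]),(m[1]-m[2]),t[0]-t[1],p[0]-p[1],]
for v in ex: print(np.linalg.norm(v[:2]).round(4),np.degrees(np.arctan2(v[1],v[0])).round(1))
v=(pc-tc)[:2];print(np.linalg.norm(v),np.degrees(np.arctan2(v[1],v[0]))-90)
v=(o-tc)[:2];print(np.linalg.norm(v),np.degrees(np.arctan2(v[1],v[0]))-90)
v=(o-pc)[:2];print(np.linalg.norm(v))
```

```text
[ 0.4887 -0.3297  0.104 ] [ 0.4726 -0.4963  0.023 ] [ 0.4981 -0.2302  0.079 ]
0.1404 -5.9
0.1422 -5.7
0.1477 -5.1
0.0798 -5.2
0.2672870620829545 -5.468542389358362
0.1673372918200325 -5.504080292317411
0.099949856341881
```

>>> servo_tool:
  series: "0 0 -0.4 0.04 1; -0.3 -0.2 -0.5 0.08 1; -0.6 -0.4 -0.5 0.12 1; -0.8 -0.6 -0.5 0.16 1; -1 -0.8 -0.5 0.2 1; -1 -0.9 -0.5 0.24 1; -1 -0.9 -0.5 0.28 1; -1 -0.9 -0.5 0.32 1; -1 -0.9 -0.5 0.36 1; -1 -0.9 -0.5 0.387 1"

```text
time: 0.93
eef_pos: [0.2907, 0.37, 0.3105]
tcp_rot: [[0.103, 0.995, -0.001], [0.995, -0.103, -0.0], [-0.0, -0.0, -1.0]]
force: [-0.8, -0.2, 0.4]
finger_gap: 0.0234
finger_force: 0.0
```

>>> servo_tool:
  series: "-0.33 0.16 0 0 1; -0.67 0.33 0 0 1; -1 0.5 0 0 1"

```text
time: 1.18
eef_pos: [0.3307, 0.2647, 0.3104]
tcp_rot: [[0.095, 0.996, -0.001], [0.996, -0.095, -0.0], [-0.0, -0.001, -1.0]]
force: [-0.2, -0.5, 0.6]
finger_gap: 0.0035
finger_force: 0.0
```

>>> servo_tool:
  series: "-0.33 0.16 0 0 1; -0.67 0.33 0 0 1; -1 0.5 0 0 1"

```text
time: 1.43
eef_pos: [0.371, 0.1597, 0.3107]
tcp_rot: [[0.096, 0.995, -0.0], [0.995, -0.096, -0.0], [-0.0, -0.0, -1.0]]
force: [1.4, 0.2, 0.2]
finger_gap: 0.0007
finger_force: 0.0
```

>>> servo_tool:
  series: "-0.33 0.16 0 0 1; -0.67 0.33 0 0 1; -1 0.5 0 0 1"

```text
time: 1.68
eef_pos: [0.4111, 0.0552, 0.3107]
tcp_rot: [[0.097, 0.995, -0.0], [0.995, -0.097, 0.0], [-0.0, -0.0, -1.0]]
force: [0.6, -0.1, 0.0]
finger_gap: 0.0007
finger_force: 0.0
```

>>> servo_tool:
  series: "-0.33 0.16 0 0 1; -0.67 0.33 0 0 1; -1 0.5 0 0 1"

```text
time: 1.93
eef_pos: [0.4513, -0.0493, 0.3106]
tcp_rot: [[0.097, 0.995, -0.0], [0.995, -0.097, 0.0], [0.0, -0.0, -1.0]]
force: [0.5, 1.1, 0.3]
finger_gap: 0.0007
finger_force: 0.0
```

>>> servo_tool:
  series: "-0.3 0.16 0 0 1; -0.6 0.33 0 0 1; -1 0.6 0 0 1; -1 0.6 0 0 1; -1 0.6 0 0 1"

```text
time: 2.35
eef_pos: [0.5017, -0.1544, 0.3096]
tcp_rot: [[0.099, 0.995, -0.002], [0.995, -0.099, 0.001], [0.001, -0.002, -1.0]]
force: [0.0, -0.6, 0.1]
finger_gap: 0.0004
finger_force: 0.0
```

>>> servo_tool:
  series: "0 0 0.35 0 1; 0 0 0.7 0 1; 0 0 1 0 1"

```text
time: 2.6
eef_pos: [0.5002, -0.1508, 0.2093]
tcp_rot: [[0.096, 0.995, -0.0], [0.995, -0.096, 0.001], [0.0, -0.0, -1.0]]
force: [0.4, 0.5, -1.3]
finger_gap: 0.0004
finger_force: 0.0
```

>>> servo_tool:
  series: "0 0 0.35 0 1; 0 0 0.7 0 1; 0 0 1 0 1; 0 0 1 0 1"

```text
time: 2.93
eef_pos: [0.4986, -0.1499, 0.1065]
tcp_rot: [[0.096, 0.995, -0.008], [0.995, -0.096, 0.005], [0.004, -0.009, -1.0]]
force: [0.4, 1.4, 0.1]
finger_gap: 0.0005
finger_force: 0.0
```

>>> servo_tool:
  series: "-0.15 0 0.2 0 1; -0.3 0 0.35 0 1; -0.3 0 0.35 0 1; -0.3 0 0.35 0 1"

```text
time: 3.27
eef_pos: [0.4985, -0.1821, 0.0771]
tcp_rot: [[0.097, 0.995, 0.001], [0.995, -0.097, -0.0], [-0.0, 0.001, -1.0]]
force: [0.5, -0.1, 1.0]
finger_gap: 0.0004
finger_force: 0.0
```

Run:
```python
from bench import bot
import cv2,numpy as np
d=bot.get_image("top");a=d["frame"][120:320,170:400]
e=bot.get_image("scene")["frame"][130:330,150:400]
cv2.imwrite("pics/c1.png",np.hstack([cv2.resize(a,(400,348)),cv2.resize(e,(400,348))]))
s=bot.observe();print(s["eef_pos"],s["force"])
```

```text
[ 0.49883667 -0.18180159  0.07754428] [ 0.03788937  0.54685216 -0.14206316]
```

View pics/c1.png

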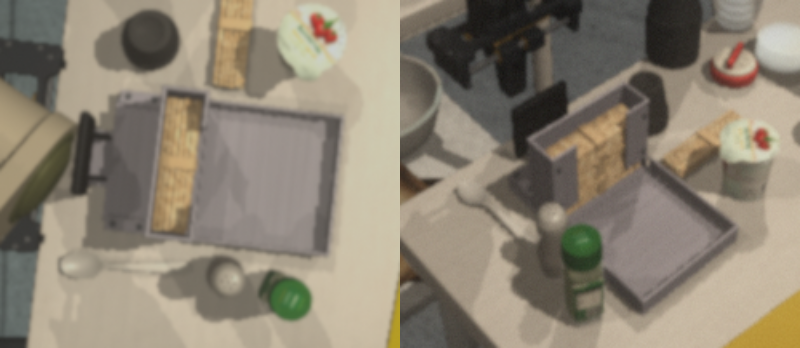

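The arm stands just behind the plate's middle; nothing else is near. I'll approach until contact.

>>> servo_tool:
  series: "-0.1 0 0.05 0 1; -0.2 0 0.05 0 1; -0.3 0 0.05 0 1; -0.4 0 0.05 0 1; -0.45 0 0.05 0 1; -0.45 0 0.05 0 1"

```text
time: 3.87
eef_pos: [0.494, -0.2282, 0.0711]
tcp_rot: [[0.098, 0.995, 0.001], [0.995, -0.098, 0.001], [0.001, 0.001, -1.0]]
force: [2.3, 5.4, 4.3]
finger_gap: 0.0002
finger_force: 2.6
```

>>> servo_tool:
  series: "-0.1 0 0 0 1; -0.2 0 0 0 1; -0.3 0 0 0 1; -0.35 0 0 0 1; -0.35 0 0 0 1"

```text
time: 4.28
eef_pos: [0.4906, -0.2627, 0.0711]
tcp_rot: [[0.098, 0.995, 0.001], [0.995, -0.098, 0.002], [0.002, 0.0, -1.0]]
force: [1.4, 7.3, 4.8]
finger_gap: 0.0003
finger_force: 3.6
```

>>> servo_tool:
  series: "-0.03 0 0 0 1; -0.06 0 0 0 1; -0.06 0 0 0 1"

```text
time: 4.53
eef_pos: [0.4901, -0.2679, 0.0711]
tcp_rot: [[0.097, 0.995, 0.0], [0.995, -0.097, 0.002], [0.002, 0.0, -1.0]]
force: [1.2, 6.9, 3.9]
finger_gap: 0.0003
finger_force: 3.7
```

>>> servo_tool:
  series: "-0.02 0 0 0 1; -0.03 0 0 0 1; -0.03 0 0 0 1"

```text
time: 4.78
eef_pos: [0.49, -0.2681, 0.0711]
tcp_rot: [[0.097, 0.995, 0.0], [0.995, -0.097, 0.007], [0.007, -0.0, -1.0]]
force: [6.0, 22.1, 9.5]
finger_gap: 0.0003
finger_force: 11.0
```

>>> servo_tool:
  series: "-0.02 0 0 0 1; -0.03 0 0 0 1; -0.03 0 0 0 1"

```text
time: 5.03
eef_pos: [0.4899, -0.2682, 0.0712]
tcp_rot: [[0.096, 0.995, 0.0], [0.995, -0.096, 0.012], [0.012, -0.001, -1.0]]
force: [9.3, 36.4, 14.3]
finger_gap: 0.0003
finger_force: 18.3
```

Stop reached at TCP y ≈ -0.268, with the force jumping. Letting it back all the way out, then I'll look.

>>> servo_tool:
  series: "0.1 0 0 0 1; 0.2 0 0 0 1; 0.3 0 0 0 1; 0.4 0 0 0 1; 0.5 0 0 0 1; 0.6 0 0 0 1; 0.7 0 0 0 1; 0.75 0 0 0 1; 0.75 0 0 0 1; 0.75 0 0 0 1"

```text
time: 5.87
eef_pos: [0.4968, -0.1994, 0.0707]
tcp_rot: [[0.096, 0.995, -0.0], [0.995, -0.096, -0.0], [-0.0, 0.0, -1.0]]
force: [-0.3, 0.2, 0.5]
finger_gap: 0.0004
finger_force: 0.0
```

```bash
cat > look.py <<'E'
from bench import bot
import cv2,numpy as np,sys
a=bot.get_image("top")["frame"][120:320,170:400]
e=bot.get_image("scene")["frame"][130:330,150:400]
cv2.imwrite(f"pics/{sys.argv[1]}.png",np.hstack([cv2.resize(a,(400,348)),cv2.resize(e,(400,348))]))
s=bot.observe();print(s["time"],s["eef_pos"],s["force"])
E
python3 look.py c2
```

```text
5.9667 [ 0.4967538  -0.19983226  0.07072691] [-0.44684459  0.26327118 -0.39869317]
```

View pics/c2.png

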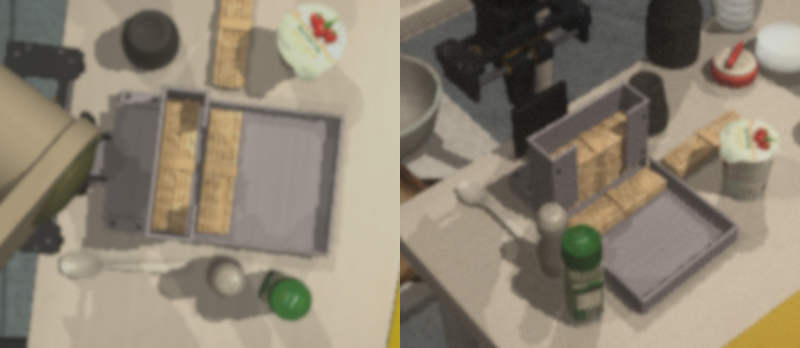

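The first bundle is in the tray at (218,170) in the left panel and the stack has dropped. Now the second push.

>>> servo_tool:
  series: "-0.1 0 0 0 1; -0.2 0 0 0 1; -0.3 0 0 0 1; -0.4 0 0 0 1; -0.5 0 0 0 1; -0.6 0 0 0 1; -0.68 0 0 0 1; -0.72 0 0 0 1; -0.72 0 0 0 1; -0.72 0 0 0 1"

```text
time: 6.8
eef_pos: [0.4899, -0.2681, 0.0708]
tcp_rot: [[0.097, 0.995, 0.0], [0.995, -0.097, 0.008], [0.008, -0.001, -1.0]]
force: [6.8, 24.1, 9.4]
finger_gap: 0.0002
finger_force: 12.0
```

>>> servo_tool:
  series: "0.1 0 0 0 1; 0.2 0 0 0 1; 0.3 0 0 0 1; 0.4 0 0 0 1; 0.5 0 0 0 1; 0.6 0 0 0 1; 0.7 0 0 0 1; 0.72 0 0 0 1; 0.72 0 0 0 1; 0.72 0 0 0 1"

```text
time: 7.63
eef_pos: [0.4968, -0.1996, 0.0708]
tcp_rot: [[0.096, 0.995, 0.0], [0.995, -0.096, -0.0], [-0.0, 0.0, -1.0]]
force: [0.5, 0.6, -0.1]
finger_gap: 0.0001
finger_force: 0.0
```

```bash
python3 look.py c3
```

```text
7.7333 [ 0.49672311 -0.19988647  0.0707348 ] [0.13356078 0.19632693 0.75066769]
```

View pics/c3.png

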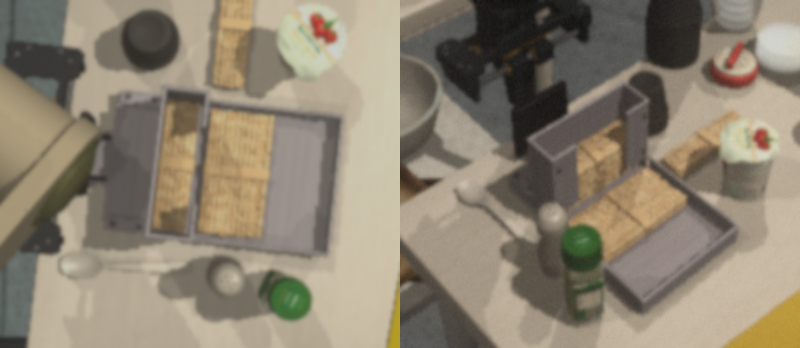

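Two bundles lie side by side in the tray, and the stack is lower again. Now the third push.

>>> servo_tool:
  series: "-0.1 0 0 0 1; -0.2 0 0 0 1; -0.3 0 0 0 1; -0.4 0 0 0 1; -0.5 0 0 0 1; -0.6 0 0 0 1; -0.68 0 0 0 1; -0.72 0 0 0 1; -0.72 0 0 0 1; -0.72 0 0 0 1"

```text
time: 8.57
eef_pos: [0.4899, -0.2681, 0.0708]
tcp_rot: [[0.097, 0.995, 0.0], [0.995, -0.097, 0.008], [0.008, -0.001, -1.0]]
force: [6.2, 23.1, 7.6]
finger_gap: 0.0005
finger_force: 12.0
```

>>> servo_tool:
  series: "0.1 0 0 0 1; 0.2 0 0 0 1; 0.3 0 0 0 1; 0.4 0 0 0 1; 0.5 0 0 0 1; 0.6 0 0 0 1; 0.7 0 0 0 1; 0.8 0 0 0 1; 0.9 0 0 0 1; 1 0 0 0 1"

```text
time: 9.4
eef_pos: [0.4995, -0.1707, 0.0707]
tcp_rot: [[0.097, 0.995, -0.0], [0.995, -0.097, -0.0], [-0.0, -0.0, -1.0]]
force: [-0.3, -0.0, -0.7]
finger_gap: 0.001
finger_force: 0.0
```

>>> servo_tool:
  series: "0.2 0 0 0 1; 0.3 0 0 0 1; 0.3 0 0 0 1; 0.3 0 0 0 1"

```text
time: 9.73
eef_pos: [0.5025, -0.1414, 0.0708]
tcp_rot: [[0.095, 0.995, 0.0], [0.995, -0.095, -0.0], [-0.0, 0.0, -1.0]]
force: [0.4, 0.5, 0.2]
finger_gap: 0.0003
finger_force: 0.0
```

```bash
python3 look.py c4
```

```text
9.8333 [ 0.50245164 -0.14228692  0.07079644] [ 0.17715997 -0.75494434 -0.19378421]
```

View pics/c4.png

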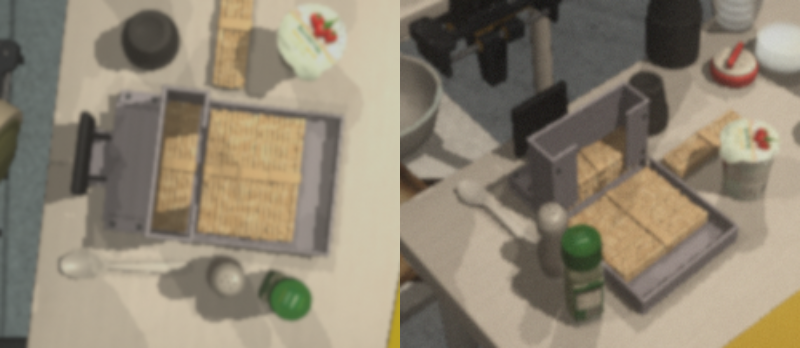

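Three bundles fill the tray and the plate is back out at (83,155) in the left panel. I'll check the nearest bundle's position more exactly.

Run:
```python
from bench import bot
import cv2,numpy as np
from h import ray
d=bot.get_image("top");f=d["frame"]
o=np.array([.4887,-.3297]);a=np.radians(-5.5);R=np.array([[np.cos(a),-np.sin(a)],[np.sin(a),np.cos(a)]])
D=lambda uv,z:(R.T@(ray(d,uv,z)[:2]-o)).round(4)
hsv=cv2.cvtColor(f,cv2.COLOR_BGR2HSV)
m=cv2.inRange(hsv,(8,70,60),(28,255,255)); m[:,:283]=0;m[:180]=0;m[262:]=0;m[:,350:]=0
c=max(cv2.findContours(m,0,2)[0],key=cv2.contourArea)
b=cv2.boxPoints(cv2.minAreaRect(c))
for p in b: print(p.round(1),D(p,.022))
for x,y in((686,105),(655,425)):print("tray",D((194.6+x/4,159.6+y/4),.023))
for x,y in((88,98),(66,283)):print("plate",D((194.6+x/4,159.6+y/4),.079))
cv2.imwrite("pics/c5.png",cv2.resize(f[160:300,195:385],None,fx=4,fy=4,interpolation=cv2.INTER_CUBIC))
```

```text
[282.1 253.8] [-0.0679 -0.027 ]
[289.3 181.8] [ 0.0647 -0.0251]
[345.8 187.5] [ 0.0665 -0.1298]
[338.6 259.5] [-0.0665 -0.1307]
tray [ 0.0738 -0.1668]
tray [-0.0739 -0.1679]
plate [0.0397 0.1001]
plate [-0.0401  0.0998]
```

View pics/c5.png

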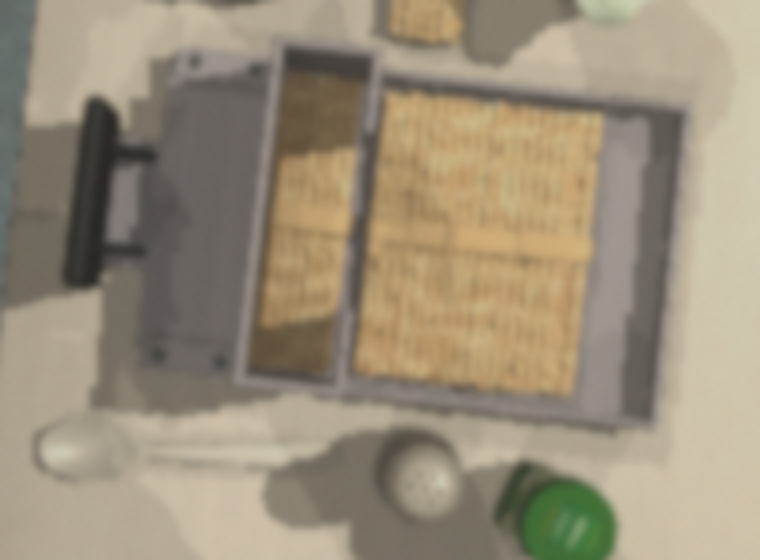

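By the top view the nearest bundle's centre is close to the 38 mm limit, so I'll check the near edge in the scene view, which looks at the magazine's front.

Run:
```python
from bench import bot
import cv2,numpy as np
d=bot.get_image("scene");f=d["frame"]
np.savez("scene1.npz",**d)
cv2.imwrite("pics/s1.png",cv2.resize(f[175:305,225:365],None,fx=5.5,fy=4.5 and 4.6,interpolation=cv2.INTER_CUBIC))
# project expected points for the dispenser frame
o=np.array([.4887,-.3292]);a=np.radians(-5.5);R=np.array([[np.cos(a),-np.sin(a)],[np.sin(a),np.cos(a)]])
K,T=d["intrinsics"],np.linalg.inv(d["extrinsics"])
def pr(x,y,z):
    w=np.r_[o+R@[x,y],z,1]; c=(T@w)[:3]; u=K@c/c[2]; return ((u[0]-225)*5.5).round(),((u[1]-175)*4.6).round()
for n,x,y,z in(("rimfar-",-.075,-.17,.023),("rimfar+",.075,-.17,.023),("mag-",-.075,-.022,.104),("mag+",.075,-.022,.104),("base-",-.075,-.022,.023)): print(n,pr(x,y,z))
for c in(.035,.038,.042,.046):
    print(c,[pr(x,y,.022) for x in(-.067,.067) for y in(-c+.019,-c-.019,-c-.095)])
```

```text
rimfar- (np.float64(422.0), np.float64(583.0))
rimfar+ (np.float64(752.0), np.float64(381.0))
mag- (np.float64(102.0), np.float64(212.0))
mag+ (np.float64(446.0), np.float64(46.0))
base- (np.float64(114.0), np.float64(363.0))
0.035 [(np.float64(122.0), np.float64(347.0)), (np.float64(195.0), np.float64(399.0)), (np.float64(352.0), np.float64(510.0)), (np.float64(411.0), np.float64(198.0)), (np.float64(486.0), np.float64(243.0)), (np.float64(645.0), np.float64(338.0))]
0.038 [(np.float64(127.0), np.float64(351.0)), (np.float64(201.0), np.float64(403.0)), (np.float64(359.0), np.float64(514.0)), (np.float64(417.0), np.float64(201.0)), (np.float64(492.0), np.float64(246.0)), (np.float64(652.0), np.float64(342.0))]
0.042 [(np.float64(135.0), np.float64(356.0)), (np.float64(209.0), np.float64(409.0)), (np.float64(367.0), np.float64(520.0)), (np.float64(425.0), np.float64(206.0)), (np.float64(500.0), np.float64(251.0)), (np.float64(661.0), np.float64(348.0))]
0.046 [(np.float64(143.0), np.float64(362.0)), (np.float64(217.0), np.float64(414.0)), (np.float64(376.0), np.float64(527.0)), (np.float64(432.0), np.float64(211.0)), (np.float64(508.0), np.float64(256.0)), (np.float64(670.0), np.float64(353.0))]
```

View pics/s1.png

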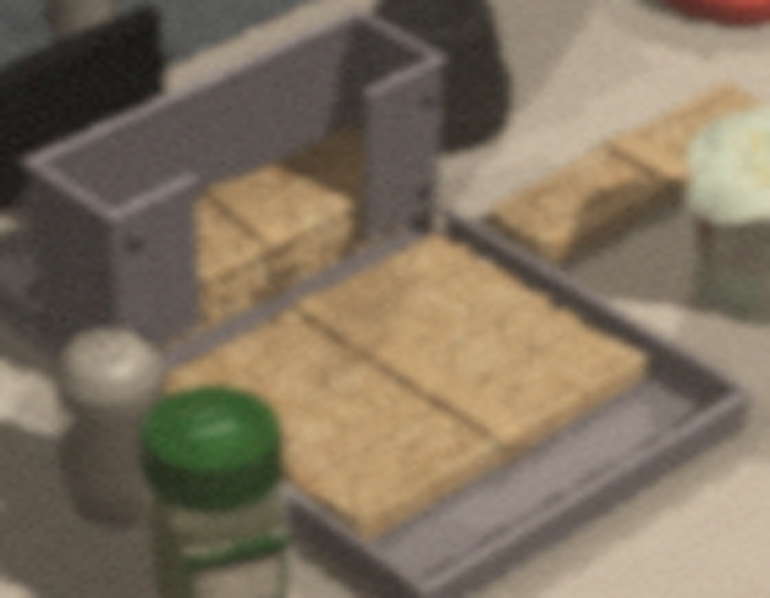

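In this view the row's near edge, running from (170,370) to (437,237), lies clear in front of the magazine's sill. All three bundles are flat and the nearest centre is about -0.044 m, inside the limit. The slide is out and the arm is clear.

```bash
python3 -c "
from bench import bot
print(bot.hand_in())"
```

```text
the job is handed in; nothing more can be done
None
```

I handed the job in after three full pushes: exactly three bundles lie flat in the tray, the slide is sprung back out, and the spare bundle and bystanders are where they were. The nearest bundle's centre measured about 44 mm past the magazine's centre (limit 38 mm), and the hand-in returned no verdict.

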